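# Switch off the charger's outlet

## Robot

A 6-joint arm with a two-finger parallel gripper is mounted at the origin on the work surface. World frame = base frame: x ahead of the robot, y to its left, z up, the work surface at z = 0. Lengths are in m, angles in degrees, forces in N, time in s.
With the tool pointing down it reaches from about 0.3 to 0.75 m from the base axis. Payload 8.5 kg.
Tool frame: the origin (TCP) lies midway between the tips of the shut fingers; the grasp point (between the pads) lies 19 mm behind it (env.grasp_offset is the distance from the TCP to the grasp point, in m); z points along the fingers, y is the line along which they close (so a half turn about z gives the same grasp; the last joint's range is limited). The gripper opens to 85 mm and grips with 20 to 120 N. Pads are 22 mm wide; open, the fingers measure 114 mm over their backs; the gripper's body (76 mm by 85 mm) begins 54 mm behind the grasp point. The pads swing forward as they close: fully open they stand 13 mm farther back than shut.
Start: joints at [-89.628, 21.807, 74.336, -0, 83.858, -12.336], TCP at [0.121, -0.537, 0.231] pointing down, gripper open.
Joint ranges: [-178.18, 178.18], [-50.72, 133.34], [12.68, 142.11], [-81.47, 261.47], [9.98, 163.14], [-165.26, 165.26]. Speed limits (degrees/s): [136.94, 136.94, 180, 180, 180, 180].

## Interface

Orientations are given as a 3x3 rotation matrix whose columns are the frame's x, y, z axes.
In Python, from rig import env gives the robot as it stands.
- The arm moves only by the tool servo_tool, never from a script. Its argument "deltas" is text: rows parted by semicolons, each of 7 numbers parted by spaces: the opening, from 0 (shut) to 1 (fully open), then the shift along the tool's x, y, z in mm, then the turn, a rotation vector about the tool's x, y, z in rad. A call has 1 to 8 rows; each row shifts and turns the commanded pose from where the row before left it, along the tool's axes as they then stand; what a row does not reach is not made up. A row lasts 1/12 s, in which the tool goes at most 41.7 mm and 7.16 degrees, less where a joint would pass 70% of its speed; a pose out of reach is approached as far as the arm can. A call is refused whole if a number of a shift passes 41.7 or a number of a turn 0.125, either way. A call with a gripper value outside its range is refused whole. The fingers move at their own pace and stop on an object; "newtons" is the grip in N (left out, the last holds). Time passes only in rows, so rows that do not move let the fingers close. It gives the time, the measured TCP pose, the force, the opening and the grip force at its end, in the units of the state.
- env.observe(): the state, without advancing time (a new reading comes with each control period).
- env.get_image(name): name is "scene" or "side" or "wrist"; returns a dict with "img" (480x640x3 uint8, red, green, blue), "depth" (480x640 float32, m along the optical axis (not along the pixel's ray), 0 where there is no reading), "camera_matrix" (3x3 intrinsics, pixels), "D" ([k1, k2, p1, p2, k3] as OpenCV has them; the pictures are not rectified), "world_to_cam" (4x4, takes a point from world to camera coordinates). Camera axes: x right, y down, z forward; pixel columns grow to the right and rows downward; lengths in m; the calibration is good to about 2 mm. A picture is of the moment at which its call begins.
- env.close_job(): hands the job in; it is judged then, once.
Trained networks look in a picture, given as the dict that the camera call returned (one of the last four; its "shot" number tells which), for a name from the list of things; names that differ only in an ending like _2 or _b are one class to them, and where a whole thing is asked for, a point or a joint stands for the part that bears it (a point fixed in the world has none). Each returns a list of dicts, best first, with "conf" (0 to 1); they miss things now and then, are a little off and sometimes report something else, mostly with a low value. They report only what shows in the picture. A call takes as long as a camera call. They do not tell look-alikes from the thing itself.
- env.spot_in(name, picture): "bbox" ([centre column, centre row, width, height] in pixels, round what is visible of it).
- env.spot_point(name, picture): "uv" ([column, row] in pixels: a listed point, or the origin of a listed thing).
The state is a dict: "time_s": time; "q": joint angles; "qvel": joint speeds; "joint_efforts": joint torques, N m; "position": TCP position; "tool_rot": TCP orientation; "ft_force": force on the tool from outside, world axes, zero at the start; "wrist_torque": the same for the moment, N m; "grip_width": finger opening in m; "gripper_force": force on a finger pad.
Only numpy, scipy, OpenCV 4.12 (cv2) and the standard library are available. Lean on these libraries where they do the work, as an engineer would, in place of code of your own. Each camera call takes 0.05 s, during which the arm holds its last target. There are 200 camera calls.

## Task

The square charger block on the bench power box has finished its work: with the fingertips, gently press down the raised far wing of the rocker switch straight across from that block until it is fully off, then withdraw clear. Do not touch the other three rockers, do not unplug, lift or shift the plugs and covers, and leave the mug, can and spanner where they are.

Things in the scene. Friction and masses are not known exactly. Their poses are not given: they have to be found in the camera images.
- box: Grey bench power box, 130 (x) by 290 (y) by 45 mm high, fixed; origin at the centre of its underside. Four round outlets in a row along y on the robot's side (x = -30 mm) and four black rockers on the far side (x = +34 mm), each rocker straight across from its own outlet: both numbered 0 to 3 at y = -96, -32, +32, +96 mm. Turned by at most 0.35 rad.
- charger: The square charger block: black with a plain grey patch on top, 48 by 48 mm, loose in one of the four outlets (any of them), top 42.5 mm above the box top. Origin on its vertical axis at the underside of its round foot, 12 mm below the box top.
- timer: Round black timer plug with a narrower dial on top, 48 mm diameter, top 40 mm above the box top, loose in another outlet; origin as for the charger.
- cover0: Low black outlet cover, 44 mm diameter disc with a thin upright grip tab, top 15.5 mm above the box top, loose in another outlet; origin as for the charger.
- cover1: Second outlet cover, the same as cover0, in the remaining outlet.
- mug: White mug, 76 mm diameter, 85 mm high, standing beyond the box's +y end; origin at the centre of its underside.
- can: Spray can, 60 mm diameter, 150 mm high, standing beyond the box's -y end; origin at the centre of its underside.
- spanner: Steel spanner 170 mm long lying flat on the bench beyond the box's far side; origin under its middle, x along its length.
- switch0 (a joint): Angle of rocker 0 in rad: about 0 is on (far wing raised), 0.40 is fully off (far wing pressed down level, near wing raised). It stays where it is left; about 2 N at the far wing moves it, and it stops hard at 0.40, so press slowly (10 to 20 mm/s) and stop at 5 to 8 N.
- switch1 (a joint): Angle of rocker 1 in rad: about 0 is on (far wing raised), 0.40 is fully off (far wing pressed down level, near wing raised). It stays where it is left; about 2 N at the far wing moves it, and it stops hard at 0.40, so press slowly (10 to 20 mm/s) and stop at 5 to 8 N.
- switch2 (a joint): Angle of rocker 2 in rad: about 0 is on (far wing raised), 0.40 is fully off (far wing pressed down level, near wing raised). It stays where it is left; about 2 N at the far wing moves it, and it stops hard at 0.40, so press slowly (10 to 20 mm/s) and stop at 5 to 8 N.
- switch3 (a joint): Angle of rocker 3 in rad: about 0 is on (far wing raised), 0.40 is fully off (far wing pressed down level, near wing raised). It stays where it is left; about 2 N at the far wing moves it, and it stops hard at 0.40, so press slowly (10 to 20 mm/s) and stop at 5 to 8 N.
- rocker0: Rocker 0: black two-winged paddle across from outlet 0. Origin on its pivot, level with the box top, pivot axis along the box's y; each wing 22 mm long (along x), 26 mm wide, 6 mm thick. While on, the near wing (robot's side) lies level, 5 mm above the box top, and the far wing slopes up 0.40 rad away from the robot; off is the reverse.
- rocker1: Rocker 1: black two-winged paddle across from outlet 1. Origin on its pivot, level with the box top, pivot axis along the box's y; each wing 22 mm long (along x), 26 mm wide, 6 mm thick. While on, the near wing (robot's side) lies level, 5 mm above the box top, and the far wing slopes up 0.40 rad away from the robot; off is the reverse.
- rocker2: Rocker 2: black two-winged paddle across from outlet 2. Origin on its pivot, level with the box top, pivot axis along the box's y; each wing 22 mm long (along x), 26 mm wide, 6 mm thick. While on, the near wing (robot's side) lies level, 5 mm above the box top, and the far wing slopes up 0.40 rad away from the robot; off is the reverse.
- rocker3: Rocker 3: black two-winged paddle across from outlet 3. Origin on its pivot, level with the box top, pivot axis along the box's y; each wing 22 mm long (along x), 26 mm wide, 6 mm thick. While on, the near wing (robot's side) lies level, 5 mm above the box top, and the far wing slopes up 0.40 rad away from the robot; off is the reverse.
- press0 (a point): Point on the upper face of rocker 0's far wing, 18 mm from the pivot, where to press: about 11.6 mm above the box top while on, 5 mm while off; it moves with the rocker.
- outlet0 (a point): Centre of outlet 0's mouth, on the box top.
- press1 (a point): Point on the upper face of rocker 1's far wing, 18 mm from the pivot, where to press: about 11.6 mm above the box top while on, 5 mm while off; it moves with the rocker.
- outlet1 (a point): Centre of outlet 1's mouth, on the box top.
- press2 (a point): Point on the upper face of rocker 2's far wing, 18 mm from the pivot, where to press: about 11.6 mm above the box top while on, 5 mm while off; it moves with the rocker.
- outlet2 (a point): Centre of outlet 2's mouth, on the box top.
- press3 (a point): Point on the upper face of rocker 3's far wing, 18 mm from the pivot, where to press: about 11.6 mm above the box top while on, 5 mm while off; it moves with the rocker.
- outlet3 (a point): Centre of outlet 3's mouth, on the box top.
Not all that is in view belongs to the job. Leave any blue or brown look-alike of the charger alone. Leave any green look-alike of the timer alone.

How it is judged (in metres and radians):
On the way:
1. the fingertips press the rocker across from the charger block fully to off (((horizontal distance between charger and outlet0 below 0.02 m and value of joint switch0 above 0.34 rad) or (horizontal distance between charger and outlet1 below 0.02 m and value of joint switch1 above 0.34 rad) or (horizontal distance between charger and outlet2 below 0.02 m and value of joint switch2 above 0.34 rad) or (horizontal distance between charger and outlet3 below 0.02 m and value of joint switch3 above 0.34 rad))), for 0.2 s.
At the end, for the whole second after the job is handed in: The rocker across from the charger block is off (0.34 rad or more of 0.40), the other three are still on (below 0.10 rad), the plugs and covers are still in their outlets within 6 mm, the mug, can and spanner within 15 mm of where they stood, all at rest (((horizontal distance between charger and outlet0 below 0.02 m and value of joint switch0 above 0.34 rad) or (horizontal distance between charger and outlet1 below 0.02 m and value of joint switch1 above 0.34 rad) or (horizontal distance between charger and outlet2 below 0.02 m and value of joint switch2 above 0.34 rad) or (horizontal distance between charger and outlet3 below 0.02 m and value of joint switch3 above 0.34 rad)) and (horizontal distance between charger and outlet0 below 0.02 m or value of joint switch0 below 0.1 rad) and (horizontal distance between charger and outlet1 below 0.02 m or value of joint switch1 below 0.1 rad) and (horizontal distance between charger and outlet2 below 0.02 m or value of joint switch2 below 0.1 rad) and (horizontal distance between charger and outlet3 below 0.02 m or value of joint switch3 below 0.1 rad) and distance of each of charger, timer, cover0, cover1 from where it was at the start of the episode below 0.006 m and distance of each of mug, can, spanner from where it was at the start of the episode below 0.015 m and linear speed of each of charger, timer, cover0, cover1, mug, can, spanner below 0.02 m/s); the robot touches nothing.
It fails at once if another rocker is touched (over 1 N) or moved (over 0.10 rad) ((not (horizontal distance between charger and outlet0 below 0.02 m) and (contact force between rocker0 and the fingers above 1 N or value of joint switch0 above 0.1 rad)) or (not (horizontal distance between charger and outlet1 below 0.02 m) and (contact force between rocker1 and the fingers above 1 N or value of joint switch1 above 0.1 rad)) or (not (horizontal distance between charger and outlet2 below 0.02 m) and (contact force between rocker2 and the fingers above 1 N or value of joint switch2 above 0.1 rad)) or (not (horizontal distance between charger and outlet3 below 0.02 m) and (contact force between rocker3 and the fingers above 1 N or value of joint switch3 above 0.1 rad))).
It fails at once if a rocker is pressed with a part of the arm other than the fingers (contact force between any of rocker0, rocker1, rocker2, rocker3 and the arm above 1 N).
It fails at once if a plug or cover is shifted, tipped or lifted by more than 6 mm (distance of any of charger, timer, cover0, cover1 from where it was at the start of the episode above 0.006 m).
It fails at once if the mug, can or spanner is shifted by more than 15 mm or lifted (distance of any of mug, can, spanner from where it was at the start of the episode above 0.015 m).
It fails at once if the box or its rocker is pressed with more than 60 N (contact force between box and the fingers above 60 N or contact force between box and the arm above 60 N).
It also fails if it takes over 29 s, if anything falls off the work surface, if the arm or the gripper's body presses on something with over 40 N, if the wrist force passes 120 N, or if a joint passes its speed limit or range.

## Working session

There is one attempt and no reset: what is moved stays moved. The work goes in short steps, Python scripts to look and compute and a tool call to move; the robot and the scene stay as the last step left them, time stands still between calls to the robot, and variables do not carry over. Pictures are saved under pics/ and viewed, at most 10 in all, crops included, and the job is handed in when it is done.

Besides the shell and the picture viewer there is one more tool, called after "Request:" as name(argument=value, ...) on one line, values as JSON. servo_tool: Moves the arm, as the interface text tells. Its arguments: {"type":"object","properties":{"deltas":{"type":"string"},"newtons":{"type":"number"}},"required":["deltas"]}

```bash
mkdir -p pics; cat > h.py <<'E'
import numpy as np, cv2
from rig import env
def world(p,uv,z=None):
    K=np.array(p["camera_matrix"],float);D=np.array(p["D"],float);T=np.array(p["world_to_cam"])
    n=cv2.undistortPoints(np.array([[uv]],float),K,D)[0,0]
    R,t=T[:3,:3],T[:3,3]; c=-R.T@t; d=R.T@np.array([n[0],n[1],1.])
    if z is None:
        u,v=int(round(uv[0])),int(round(uv[1])); w=p["depth"][v-1:v+2,u-1:u+2]; w=w[w>0]
        return c+d*np.median(w) if len(w) else None
    return c+d*(z-c[2])/d[2]
E
python3 - <<'E'
from h import *
np.set_printoptions(precision=4,suppress=True)
o=env.observe();print(o["time_s"],o["position"],o["tool_rot"],o["grip_width"])
for c in ["scene","side"]:
    p=env.get_image(c);cv2.imwrite(f"pics/{c}0.png",p["img"][:,:,::-1])
    for n,z in [("charger",.033),("timer",.033),("cover0",.033)]+[(f"outlet{i}",.045) for i in range(4)]+[(f"press{i}",.0566) for i in range(4)]:
        for r in env.spot_point(n,p)[:4]: print(c,n,round(r["conf"],2),np.round(r["uv"]),world(p,r["uv"],z))
    print([(r["conf"],r["bbox"]) for r in env.spot_in("charger",p)])
E
```

```text
0.0 [ 0.121  -0.5362  0.2307] [[ 0.9755  0.2199  0.    ]
 [ 0.2199 -0.9755  0.0015]
 [ 0.0003 -0.0014 -1.    ]] 0.08525331363866569
scene charger 0.95 [359. 256.] [0.5368 0.0771 0.033 ]
scene charger 0.9 [397. 218.] [0.426  0.1266 0.033 ]
scene charger 0.68 [436. 261.] [0.5151 0.2123 0.033 ]
scene charger 0.63 [279. 254.] [ 0.5664 -0.062   0.033 ]
scene timer 0.92 [263. 226.] [ 0.5067 -0.1122  0.033 ]
scene timer 0.8 [290. 197.] [ 0.4207 -0.0836  0.033 ]
scene timer 0.59 [249. 243.] [ 0.5538 -0.1228  0.033 ]
scene timer 0.55 [237. 193.] [ 0.435  -0.1866  0.033 ]
scene cover0 0.94 [331. 245.] [0.5231 0.0226 0.033 ]
scene cover0 0.75 [296. 239.] [ 0.5241 -0.0438  0.033 ]
scene cover0 0.74 [275. 255.] [ 0.5702 -0.0688  0.033 ]
scene cover0 0.62 [326. 244.] [0.522 0.013 0.033]
scene outlet0 0.93 [360. 251.] [0.534  0.0789 0.045 ]
scene outlet0 0.78 [297. 228.] [ 0.5088 -0.0456  0.045 ]
scene outlet0 0.74 [324. 243.] [0.5308 0.0111 0.045 ]
scene outlet0 0.62 [262. 221.] [ 0.5052 -0.1138  0.045 ]
scene outlet1 0.93 [360. 251.] [0.534  0.0789 0.045 ]
scene outlet1 0.78 [297. 228.] [ 0.5088 
[... 2954 characters left out ...]
0566]
side press1 0.7 [293. 210.] [ 0.592  -0.0543  0.0566]
side press1 0.59 [284. 234.] [0.6028 0.0011 0.0566]
side press1 0.56 [298. 183.] [ 0.5863 -0.125   0.0566]
side press2 0.96 [272. 264.] [0.6153 0.0666 0.0566]
side press2 0.7 [293. 210.] [ 0.592  -0.0543  0.0566]
side press2 0.59 [284. 234.] [0.6028 0.0011 0.0566]
side press2 0.56 [298. 183.] [ 0.5863 -0.125   0.0566]
side press3 0.96 [272. 264.] [0.6153 0.0666 0.0566]
side press3 0.7 [293. 210.] [ 0.592  -0.0543  0.0566]
side press3 0.59 [284. 234.] [0.6028 0.0011 0.0566]
side press3 0.56 [298. 183.] [ 0.5863 -0.125   0.0566]
[(0.95, [326.3, 268.1, 39.8, 41.5]), (0.61, [365.6, 356.1, 39.1, 44.1]), (0.2, [347.6, 187.4, 24.7, 31.1])]
```

View pics/scene0.png

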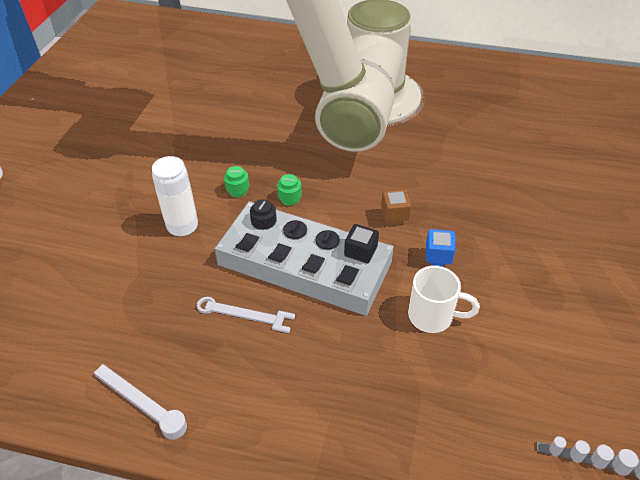

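View pics/side0.png

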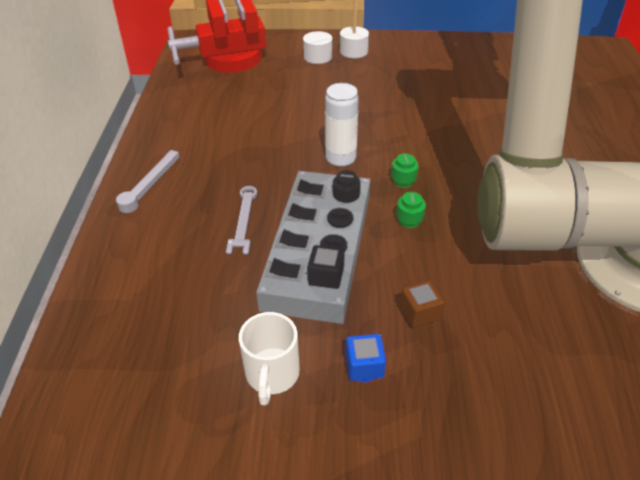

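The black charger sits at the box's +y end (scene pixel 360,243), so it is in outlet 3. Its rocker is at scene pixel 346,276 and side pixel 285,268. The blue, brown and green pieces are look-alikes, and the mug stands off the +y end. Next I fit the box pose precisely.

```bash
cat >> h.py <<'E'
def cloud(p):
    K=np.array(p["camera_matrix"],float);D=np.array(p["D"],float);T=np.array(p["world_to_cam"])
    v,u=np.nonzero(p["depth"]>0); n=cv2.undistortPoints(np.stack([u,v],1).astype(float)[:,None],K,D)[:,0]
    d=p["depth"][v,u][:,None]; return (np.hstack([n*d,d])-T[:3,3])@T[:3,:3]
E
python3 - <<'E'
from h import *
np.set_printoptions(precision=4,suppress=True)
for c in ["scene","side"]:
    w=cloud(env.get_image(c))
    r=w[(abs(w[:,0]-.54)<.14)&(abs(w[:,1]+.02)<.2)]
    b=r[(r[:,2]>.040)&(r[:,2]<.051)]
    # largest connected blob on a 3 mm grid
    g=np.round((b[:,:2]-[.38,-.24])/.003).astype(int); m=np.zeros((120,160),np.uint8); m[np.clip(g[:,0],0,119),np.clip(g[:,1],0,159)]=1
    m=cv2.morphologyEx(m,cv2.MORPH_CLOSE,np.ones((3,3),np.uint8)); k,l,s,_=cv2.connectedComponentsWithStats(m)
    i=1+np.argmax(s[1:,4]); b=b[l[np.clip(g[:,0],0,119),np.clip(g[:,1],0,159)]==i]
    (cx,cy),sz,a=cv2.minAreaRect((b[:,:2]*1000).astype(np.float32)); print(c,len(b),cx,cy,sz,a,np.median(b[:,2]))
    for a in (a,):
        t=np.radians(a); t=(t+np.pi/4)%(np.pi/2)-np.pi/4; R=np.array([[np.cos(t),-np.sin(t)],[np.sin(t),np.cos(t)]])
        print("yaw",t,"press3",[cx,cy]+R@[51.5,96],"outlet3",[cx,cy]+R@[-30,96])
    h=r[(r[:,2]>.06)&(r[:,1]>.02)&(r[:,1]<.13)]; print("charger top",np.median(h[h[:,2]>.083],0))
o=env.observe();print(o["time_s"])
E
```

```text
scene 7182 548.5194091796875 -20.965927124023438 (292.6793518066406, 135.76974487304688) 80.56373596191406 0.04461638814561124
yaw -0.16469387655213508 press3 [615.0618  65.2916] outlet3 [534.6646  78.6536]
charger top [0.538  0.0796 0.0868]
side 7483 549.040283203125 -21.892074584960938 (294.8617248535156, 131.007080078125) 80.8274154663086 0.04465034903728719
yaw -0.16009180103042375 press3 [615.185   64.6708] outlet3 [534.7272  77.6626]
charger top [0.5342 0.0813 0.0868]
1.4
```

Request:
servo_tool(deltas="0 20 -15 0 0 0 0; 0 30 -23 0 0 0 0; 0 30 -23 0 0 0 0; 0 30 -23 0 0 0 0; 0 30 -23 0 0 0 0; 0 30 -23 0 0 0 0; 0 30 -23 0 0 0 0; 0 30 -23 0 0 0 0")

```text
time_s: 2.07
position: [0.3074, -0.3127, 0.2315]
tool_rot: [[0.976, 0.22, 0.0], [0.22, -0.976, -0.0], [0.0, 0.001, -1.0]]
ft_force: [1.3, -1.2, -0.4]
grip_width: -0.0
gripper_force: 0.0
```

Request:
servo_tool(deltas="0 30 -23 0 0 0 0; 0 30 -23 0 0 0 0; 0 30 -23 0 0 0 0; 0 30 -23 0 0 0 0; 0 30 -23 0 0 0 0; 0 30 -23 0 0 0 0; 0 30 -23 0 0 0 0; 0 30 -23 0 0 0 0")

```text
time_s: 2.73
position: [0.5012, -0.0801, 0.2315]
tool_rot: [[0.975, 0.22, 0.0], [0.22, -0.975, -0.0], [0.0, 0.0, -1.0]]
ft_force: [1.2, -0.7, 0.2]
grip_width: 0.0001
gripper_force: 0.0
```

Request:
servo_tool(deltas="0 30 -24 0 0 0 0; 0 30 -24 0 0 0 0; 0 30 -24 0 0 0 0; 0 30 -24 0 0 0 0; 0 24 -20 0 0 0 0; 0 0 0 30 0 0 0.1; 0 0 0 30 0 0 0.1; 0 0 0 15 0 0 0.1")

```text
time_s: 3.4
position: [0.6142, 0.0637, 0.1527]
tool_rot: [[0.997, -0.082, -0.005], [-0.082, -0.997, 0.0], [-0.005, 0.0, -1.0]]
ft_force: [-0.8, -0.6, -0.1]
grip_width: -0.0
gripper_force: 0.0
```

Request:
servo_tool(deltas="0 0 0 10 0 0 0.084; 0 0 0 0 0 0 0; 0 0 0 0 0 0 0; 0 0 0 0 0 0 0")

```text
time_s: 3.73
position: [0.6157, 0.0628, 0.1473]
tool_rot: [[0.987, -0.159, 0.002], [-0.159, -0.987, -0.0], [0.002, -0.0, -1.0]]
ft_force: [-0.1, 0.3, -0.1]
grip_width: 0.0
gripper_force: 0.0
```

Request:
servo_tool(deltas="0 0 -2 20 0 0 0; 0 0 0 20 0 0 0; 0 0 0 10 0 0 0; 0 0 0 0 0 0 0; 0 0 0 0 0 0 0")

```text
time_s: 4.15
position: [0.6159, 0.0648, 0.0971]
tool_rot: [[0.987, -0.161, 0.001], [-0.161, -0.987, -0.0], [0.001, -0.0, -1.0]]
ft_force: [0.9, -0.8, 0.3]
grip_width: 0.0
gripper_force: 0.0
```

```bash
python3 - <<'E'
from h import *
ims=[]
for c in ["scene","side"]:
    p=env.get_image(c); T=np.array(p["world_to_cam"]);x=env.observe()["position"]
    u=cv2.projectPoints(np.array([[.615,.065,.0566]]),cv2.Rodrigues(T[:3,:3])[0],T[:3,3],np.array(p["camera_matrix"],float),np.array(p["D"],float))[0].ravel()
    i=p["img"][:,:,::-1].copy(); a,b=int(u[0]),int(u[1]); i=i[b-60:b+60,a-60:a+60]; ims.append(cv2.resize(i,(400,400),interpolation=2))
cv2.imwrite("pics/c1.png",np.hstack(ims)); o=env.observe(); print(o["position"],o["ft_force"])
E
```

```text
[0.6163028  0.06477183 0.09781008] [-0.58013601  0.02521846  0.01398789]
```

View pics/c1.png

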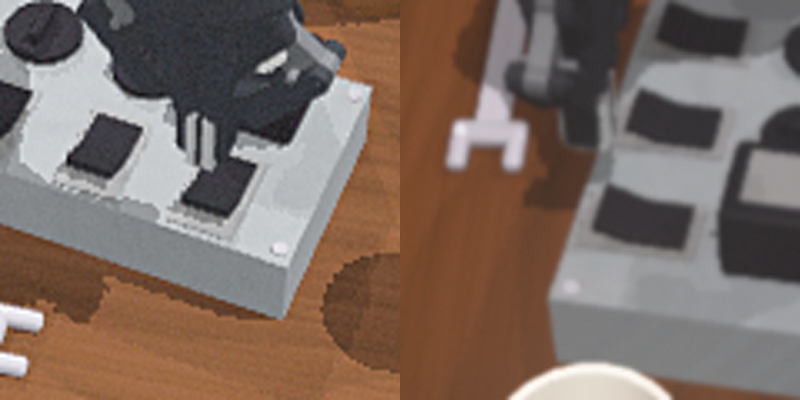

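The crops show the shut fingertips above the end rocker, well clear of the neighbouring rocker, charger and mug. I'll go down fast to about 70 mm, then slowly.

Request:
servo_tool(deltas="0 0 0 10 0 0 0; 0 0 0 10 0 0 0; 0 0 0 6 0 0 0; 0 0 0 1.3 0 0 0; 0 0 0 1.3 0 0 0; 0 0 0 1.3 0 0 0; 0 0 0 1.3 0 0 0; 0 0 0 1.3 0 0 0")

```text
time_s: 4.92
position: [0.6157, 0.0649, 0.064]
tool_rot: [[0.987, -0.161, 0.001], [-0.161, -0.987, -0.0], [0.001, -0.0, -1.0]]
ft_force: [-0.7, 1.2, -0.3]
grip_width: 0.0003
gripper_force: 0.0
```

Request:
servo_tool(deltas="0 0 0 1.3 0 0 0; 0 0 0 1.3 0 0 0; 0 0 0 1.3 0 0 0; 0 0 0 1.3 0 0 0")

```text
time_s: 5.25
position: [0.6156, 0.0649, 0.0586]
tool_rot: [[0.987, -0.162, 0.0], [-0.162, -0.987, 0.0], [0.0, -0.0, -1.0]]
ft_force: [0.4, -0.2, -0.5]
grip_width: 0.0002
gripper_force: 0.0
```

Request:
servo_tool(deltas="0 0 0 1.3 0 0 0; 0 0 0 1.3 0 0 0; 0 0 0 1.3 0 0 0; 0 0 0 1 0 0 0")

```text
time_s: 5.58
position: [0.616, 0.0648, 0.054]
tool_rot: [[0.987, -0.162, 0.001], [-0.162, -0.987, -0.0], [0.001, -0.0, -1.0]]
ft_force: [1.9, -0.6, 2.3]
grip_width: 0.0003
gripper_force: 1.2
```

Request:
servo_tool(deltas="0 0 0 1 0 0 0; 0 0 0 1 0 0 0")

```text
time_s: 5.75
position: [0.6156, 0.0649, 0.0517]
tool_rot: [[0.987, -0.162, 0.0], [-0.162, -0.987, 0.0], [0.0, -0.0, -1.0]]
ft_force: [2.5, -1.8, 1.8]
grip_width: -0.0004
gripper_force: 1.0
```

Contact is about 2 N and the rocker is moving; I continue in small steps.

Request:
servo_tool(deltas="0 0 0 1 0 0 0; 0 0 0 0.5 0 0 0; 0 0 0 0 0 0 0")

```text
time_s: 6.0
position: [0.6154, 0.0649, 0.0501]
tool_rot: [[0.987, -0.161, -0.001], [-0.161, -0.987, 0.0], [-0.001, 0.0, -1.0]]
ft_force: [0.5, -1.0, 1.3]
grip_width: 0.0002
gripper_force: 0.9
```

Request:
servo_tool(deltas="0 0 0 0.5 0 0 0; 0 0 0 0 0 0 0")

```text
time_s: 6.17
position: [0.6154, 0.0649, 0.05]
tool_rot: [[0.987, -0.161, -0.0], [-0.161, -0.987, -0.0], [-0.0, 0.0, -1.0]]
ft_force: [1.0, -0.5, 4.9]
grip_width: 0.0001
gripper_force: 2.5
```

Request:
servo_tool(deltas="0 0 0 0.3 0 0 0; 0 0 0 0 0 0 0; 0 0 0 0 0 0 0; 0 0 0 0 0 0 0")

```text
time_s: 6.5
position: [0.6154, 0.0649, 0.05]
tool_rot: [[0.987, -0.161, 0.0], [-0.161, -0.987, -0.0], [0.0, 0.0, -1.0]]
ft_force: [-1.2, 0.4, 7.7]
grip_width: -0.0001
gripper_force: 3.5
```

The force rose to 7.7 N with no further movement, so this is the hard stop at 5 mm above the box top. Now I withdraw and check.

Request:
servo_tool(deltas="0 0 0 -2 0 0 0; 0 0 0 -5 0 0 0; 0 0 0 -15 0 0 0; 0 0 0 -30 0 0 0; 0 0 0 -30 0 0 0; 0 0 0 -30 0 0 0; 0 0 0 -30 0 0 0; 0 0 0 0 0 0 0")

```text
time_s: 7.17
position: [0.6173, 0.0649, 0.1978]
tool_rot: [[0.987, -0.161, 0.01], [-0.161, -0.987, -0.001], [0.01, -0.001, -1.0]]
ft_force: [0.3, 0.4, 0.9]
grip_width: -0.0
gripper_force: 0.0
```

Request:
servo_tool(deltas="0 -30 24 0 0 0 0; 0 -30 24 0 0 0 0; 0 -30 24 0 0 0 0; 0 -30 24 0 0 0 0; 0 -30 24 0 0 0 0; 0 0 0 0 0 0 0; 0 0 0 0 0 0 0; 0 0 0 0 0 0 0")

```text
time_s: 7.83
position: [0.4485, -0.0293, 0.1916]
tool_rot: [[0.987, -0.162, 0.001], [-0.162, -0.987, 0.0], [0.001, -0.0, -1.0]]
ft_force: [0.5, -0.7, 1.0]
grip_width: 0.0001
gripper_force: 0.0
```

```bash
python3 - <<'E'
from h import *
ims=[]
for c in ["scene","side"]:
    p=env.get_image(c); T=np.array(p["world_to_cam"])
    w=cloud(p)-[.5486,-.0214,.045]; t=-.162; x=w[:,0]*np.cos(t)+w[:,1]*np.sin(t); y=-w[:,0]*np.sin(t)+w[:,1]*np.cos(t)
    for k,yc in enumerate([-.096,-.032,.032,.096]):
        print(c,k,[round(1000*float(np.median(w[(abs(y-yc)<.009)&(abs(x-xc)<.003),2])),1) for xc in (.016,.034,.052)])
    u=cv2.projectPoints(np.array([[.56,.02,.05]]),cv2.Rodrigues(T[:3,:3])[0],T[:3,3],np.array(p["camera_matrix"],float),np.array(p["D"],float))[0].ravel()
    i=p["img"][:,:,::-1]; a,b=int(u[0]),int(u[1]); ims.append(cv2.resize(i[b-100:b+100,a-100:a+100],(400,400),interpolation=2))
cv2.imwrite("pics/c2.png",np.hstack(ims)); o=env.observe(); print(o["time_s"],o["position"],o["ft_force"])
E
```

```text
scene 0 [4.3, 5.3, 8.2]
scene 1 [4.8, 4.5, 7.3]
scene 2 [4.4, 4.2, 7.4]
scene 3 [11.6, 4.9, 3.9]
side 0 [5.3, 4.8, 11.0]
side 1 [4.7, 4.6, 11.2]
side 2 [4.5, 4.7, 11.1]
side 3 [10.3, 4.7, 4.0]
7.9333 [ 0.44891009 -0.02901015  0.19130269] [-0.09658777 -0.3405566  -0.43159072]
```

View pics/c2.png

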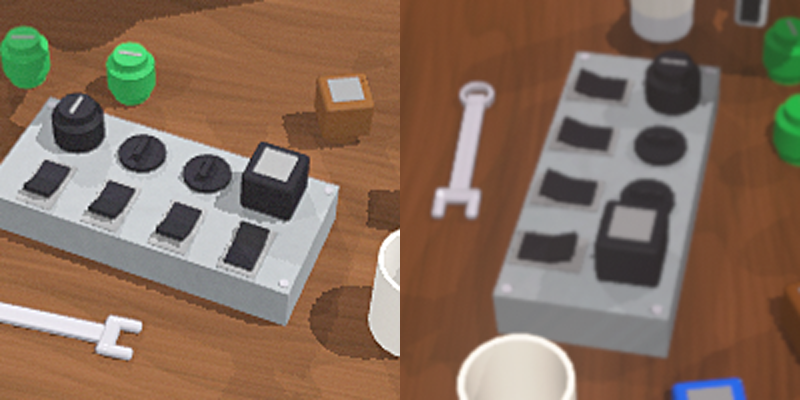

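The picture and depth show rocker 3 tipped off: its far wing is 4 mm above the box top and its near wing about 11 mm. The other three rockers are still on, and the plugs, covers, mug and spanner look untouched.

```bash
python3 -c "
from rig import env
print(env.close_job())"
```

```text
the job is handed in; nothing more can be done
None
```

I pressed rocker 3, across from the black charger block, down to its hard stop (7.7 N); the other three still read on, nothing else looked moved in the final pictures, and the arm is clear and the job handed in at about 8 s, though no verdict was returned.

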